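Level the resin pouring board

ROBOT

A 6-joint arm with a two-finger parallel gripper is mounted at the origin on a cart in front of the work surface, level with it; the furniture and walls round the work are solid. World frame = base frame: x ahead of the robot, y to its left, z up, the work surface at z = 0. Lengths are in m, angles in degrees, forces in N, time in s.
With the tool pointing down it reaches from about 0.325 to 0.85 m from the base axis. Payload 15.5 kg.
Tool frame: the origin (TCP) lies between the finger pads, 19 mm behind the fingertips; this is the grasp point; y points along the fingers, x is the direction in which the jaws open and shut, and the axes are right-handed (so a half turn about y gives the same grasp; the last joint's range is limited). The gripper opens to 91 mm and grips with 3 to 60 N. Pads are 32 mm wide; open, the fingers measure 118 mm over their backs; the gripper's body (76 mm by 178 mm) begins 60 mm behind the grasp point.
Start: joints at [70.617, 28.281, 77.091, -0, 74.628, -5.472], TCP at [0.15, 0.607, 0.233] pointing down, gripper open.
Joint ranges: [-166.48, 166.48], [-47.26, 123.95], [12.59, 153.08], [-70.14, 250.14], [6.76, 159.57], [-176.63, 176.63]. Speed limits (degrees/s): [108.29, 108.29, 147.25, 172.46, 172.46, 172.46].

INTERFACE

Orientations are given as a 3x3 rotation matrix whose columns are the frame's x, y, z axes.
In Python, from bench import ctrl gives the robot as it stands. The module is installed in compiled form; this text tells all that it offers. Calls block until the motion is done:
- ctrl.goto(position, orientation): joint-space move of the TCP to a pose.
- ctrl.move_l(position, vel=0.15, ori=None, contact_N=None): straight line of the TCP; ori=None keeps the orientation; vel is the mean speed in m/s. With contact_N (N) it stops when the force on the tool has changed by that much, and returns True; else False.
- ctrl.movej(angles): joint-space move.
- ctrl.command_gripper(opening): opening from 0.0 (shut) to 1.0 (fully open); the grip force is fixed at half the most; returns when the fingers have stopped.
- ctrl.sleep(seconds).
- ctrl.ik(position, orientation): joint angles nearest the present ones, or None.
- ctrl.read_camera(name): name is "scene" or "top" or "wrist"; returns the picture (400x640x3 uint8, blue, green, red); there is no depth.
- ctrl.camera_params(name): a dict with "fx", "fy", "cx", "cy" (pixels), "D" ([k1, k2, p1, p2, k3] as OpenCV has them; the pictures are not rectified), "pose" (4x4, takes a point from camera to world coordinates); the wrist camera has in their place "T_tool_cam" (4x4, takes a point from camera to tool coordinates, whose origin is the TCP and whose axes are the tool frame's). Camera axes: x right, y up, looking along -z (the intrinsics and any distortion apply to the point x, -y, -z); pixel columns grow to the right and rows downward; lengths in m; the calibration is good to about 2 mm. A picture is of the moment at which its call begins: read the wrist's pose just before it. camera_params takes no time and is no camera call.
A pose or a line that the arm cannot do raises ctrl.MotionError and nothing moves.
- ctrl.sign_off(): hands the job in, once; it reports no verdict.
Readings, each from a call of its own:
- ctrl.current_t(): time.
- ctrl.current_q(): joint angles.
- ctrl.current_dq(): joint speeds.
- ctrl.current_effort(): joint torques, N m.
- ctrl.current_tool_pos(): TCP position.
- ctrl.current_eef_rot(): TCP orientation.
- ctrl.current_contact_force(): force on the tool from outside, world axes, zero at the start.
- ctrl.current_wrist_torque(): the same for the moment, N m.
- ctrl.current_grip_width(): opening from 0.0 (shut) to 1.0 (fully open).
Only numpy, scipy, OpenCV 4.12 (cv2) and the standard library are available. Lean on these libraries where they do the work, as an engineer would, in place of code of your own. Each camera call takes 0.05 s, during which the arm holds its last target.

TASK

The spirit level fixed on the sprung pouring board is still set for a slope: turn the small dial on the level clockwise back to its zero stop. Then take the knob of the board's levelling foot, press it down so that the foot stands firmly on its pad, and turn it until the bubble lies between its two lines. Finish while still holding the knob pressed down with the bubble centred (I will pin the foot), and leave the things standing round about where they are.

Things in the scene. Friction and masses are not known exactly. Their poses are not given: they have to be found in the camera images.
- stand: the levelling stand's fixed aluminium base plate, 250 (x) x 220 (y) mm; origin on the table under its middle; its -x edge is the near edge (towards the robot, apart from its yaw). Never moves during the run. A tall drawer cabinet stands to its right and behind (world x over 0.65, y under 0.08): come in from the front, not across it.
- pour_board: white-topped board 250x220x12 mm over the base, hinged along its far edge; carries level, dial and foot knob. Origin on the hinge line, 105 mm in +x of the stand's origin, 40 mm up; its top is 6 mm higher. Springs hold its near edge 10 mm above level; a push of about 4 N at the foot knob starts it down, about 8 N brings it to level; it stops where the foot meets its pad.
- foot_pad: round rubber pad 26 mm across on the base under the foot screw; origin at the centre of its top. Its height differs by a few mm between runs. Fixed.
- foot_grip (a point): on the axis of the foot's knob, on the board near its near left corner (95 mm in -x, 60 mm in +y of the stand's origin), 2 mm below the top of its grip bar. Bar 44 mm long (this point's x), 14 thick (y), 24 high, on a round flange 44 mm across whose top is 22 mm below this point; z is the axis, up. The board's top is 33 mm below this point.
- foot_knob (a joint): angle of the foot knob, rad; grows clockwise seen from above, range -0.3 to 3.2, stays where left (friction 0.09 Nm). Clockwise drives the screw down, 3.8 mm per rad: with the foot on its pad the near edge rises. The foot is 200 mm from the hinge. It starts 0.5 to 1.5 rad of clockwise turning short of level.
- dial_grip (a point): on the axis of the small black dial on the level's far end (70 mm in +x, 55 mm in -y of the stand's origin), 2 mm below the top of its grip bar. Bar 34 mm long (this point's x), 12 thick (y), 22 high, on a disc 33 mm across whose top is 20 mm below this point; z is the axis, up. A white line on the bar's top points along +x; at zero it points away from the vial.
- dial (a joint): angle of the slope dial, rad; 0 is the zero stop, grows anticlockwise seen from above up to 1.8; turn it clockwise to the stop. Stays where it is left (friction 0.04 Nm). Each rad slides the level's frame with the two lines 7.5 mm in +x of the board, away from the vial's middle. Counts as back when below 0.1.
- lines (a point): middle of the sliding frame of the spirit level, midway between its two black cross lines, 20 mm apart, on top of the vial; x runs along the vial, away from the robot at yaw 0. The dial slides the frame along the vial; at dial 0 it is at the vial's middle. The level is an aluminium bar 160x34x26 mm fixed on the board's right half, along x.
- bubble_mid (a point): top of the middle of the white bubble, 14 mm long, in the green vial. It moves along the vial's x: 0.6 mm per 0.001 rad of board tilt towards the high side. On a level board it is at the vial's middle. Near edge too high: bubble off towards -x (the robot); near edge too low: off to +x.
- cup_mint: small clear portion cup with dark bits, 69 mm wide, 18 high, left of the stand; a bystander, origin under its middle
- dropper: squeeze bottle with a pointed cap, 28 mm wide, 85 high, left of the stand; a bystander, origin under its middle
- block: wooden offcut 28x32x20 mm, right of the stand; a bystander, origin under its middle
- cup_green: small clear portion cup with green bits, 71 mm wide, 26 high, right of the stand, towards the robot; a bystander, origin under its middle
- scissors: scissors lying on the table, 87x199x9 mm, far right of the stand; a bystander, origin under its middle
- tape: roll of masking tape lying flat, 104 mm across, 25 high, in front of the drawer cabinet; a bystander, origin under its middle

How it is judged (in metres and radians):
On the way:
1. the level's dial is back at its zero stop (value of joint dial below 0.1 rad), for 0.2 s.
At the end, for the whole second after the job is handed in: the dial is within 0.1 rad of its zero stop, the bubble is within 3 mm of the middle between the two lines, the foot presses on its pad with more than 2 N and the fingers bear on the board's knob with more than 2 N, the TCP within 50 mm of the knob's grip point, and the board is still (value of joint dial below 0.1 rad and x of bubble_mid in the frame of lines between -0.003 and 0.003 m and contact force between pour_board and foot_pad above 2 N and contact force between the fingers and pour_board above 2 N and distance between the grasp point and foot_grip below 0.05 m and linear speed of pour_board below 0.02 m/s); the arm keeps its last pose, push and grip.
It fails at once if a bystander is moved more than 30 mm (distance of any of cup_mint, dropper, block, cup_green, scissors, tape from where it was at the start of the episode above 0.03 m).
It also fails if it takes over 51 s, if anything falls off the work surface, if the arm or the gripper's body presses on something with over 40 N, if the wrist force passes 120 N, or if a joint passes its speed limit or range.

## Working session

There is one attempt and no reset: what is moved stays moved. The work goes in short steps, each a Python script; the robot and the scene stay as the last script left them, time stands still between calls to the robot, and variables do not carry over. Pictures are saved under pics/ and viewed, and the job is handed in when it is done.

```bash
mkdir -p pics; python3 - <<'E'
from bench import ctrl
import cv2,numpy as np
np.set_printoptions(precision=4,suppress=True)
print(ctrl.current_t(),ctrl.current_tool_pos(),ctrl.current_grip_width());print(ctrl.current_eef_rot())
for n in ["scene","top","wrist"]:
    cv2.imwrite(f"pics/{n}0.png",ctrl.read_camera(n))
    print(n,ctrl.camera_params(n))
E
```

```text
0.0 [0.1501 0.6063 0.2321] 0.996529662505115
[[ 0.2404 -0.0004 -0.9707]
 [ 0.9707 -0.0012  0.2404]
 [-0.0012 -1.      0.0001]]
scene {'fx': 470.2900234866764, 'fy': 470.2900234866764, 'cx': 313.8481894301215, 'cy': 203.85919734006083, 'D': array([-0.0711,  0.    ,  0.    ,  0.    ,  0.    ]), 'pose': array([[ 0.6707,  0.4101, -0.618 , -0.3467],
       [-0.7417,  0.3738, -0.557 , -0.6404],
       [ 0.0026,  0.8319,  0.5549,  0.9034],
       [ 0.    ,  0.    ,  0.    ,  1.    ]])}
top {'fx': 459.24172235081346, 'fy': 459.24172235081346, 'cx': 321.4584659039114, 'cy': 195.23579105081774, 'D': array([0.0226, 0.    , 0.    , 0.    , 0.    ]), 'pose': array([[ 0.0075,  0.9979, -0.0636,  0.483 ],
       [-1.    ,  0.0078,  0.0032,  0.202 ],
       [ 0.0037,  0.0636,  0.998 ,  1.2222],
       [ 0.    ,  0.    ,  0.    ,  1.    ]])}
wrist {'fx': 306.89182196349606, 'fy': 306.89182196349606, 'cx': 317.07429155931715, 'cy': 201.7710037007929, 'D': array([-0.0593,  0.    ,  0.    ,  0.    ,  0.    ]), 'T_tool_cam': array([[ 1.    , -0.0005, -0.0008,  0.0006],
       [-0.0006,  0.278 , -0.9606, -0.1514],
       [ 0.0007,  0.9606,  0.278 ,  0.079 ],
       [ 0.    ,  0.    ,  0.    ,  1.    ]])}
```

View pics/scene0.png

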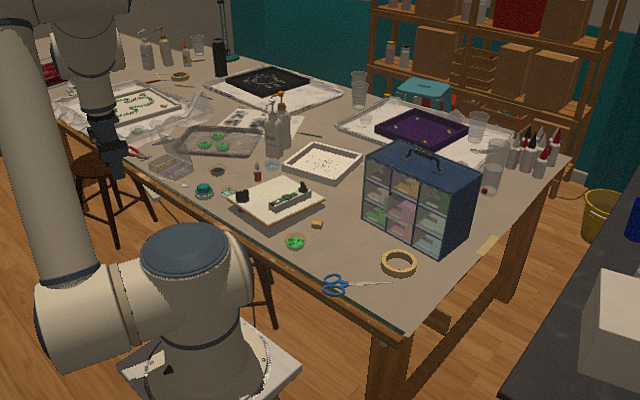

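View pics/top0.png

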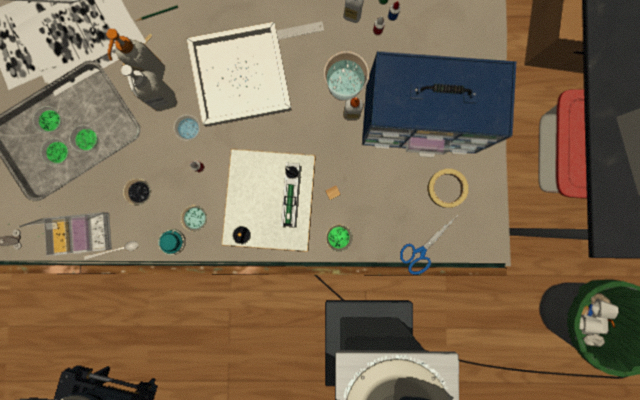

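View pics/wrist0.png

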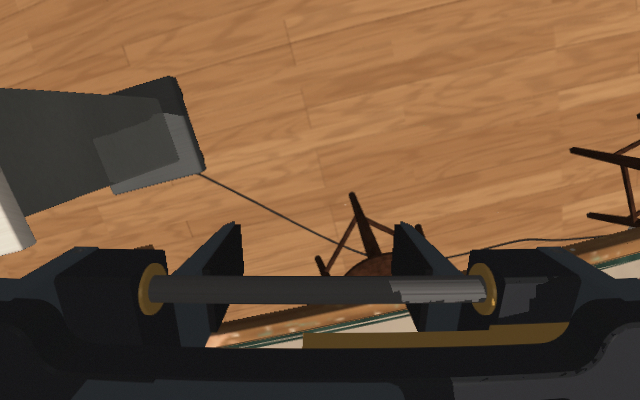

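The scene view shows the stand at about (275,200). In the top view the board spans columns 223–315 and rows 150–250, the foot knob is at about (241,234), the dial at about (291,171) and the vial at about (290,205).

```bash
cat > h.py <<'E'
from bench import ctrl
import cv2,numpy as np
np.set_printoptions(precision=4,suppress=True)
def campose(n,p=None,R=None):
    c=ctrl.camera_params(n)
    if n!="wrist": return c,c["pose"]
    T=np.eye(4);T[:3,:3]=R;T[:3,3]=p
    return c,T@c["T_tool_cam"]
def K(c): return np.array([[c["fx"],0,c["cx"]],[0,c["fy"],c["cy"]],[0,0,1]])
def ray(c,T,uv):
    q=cv2.undistortPoints(np.array(uv,float).reshape(-1,1,2),K(c),c["D"]).reshape(-1,2)
    d=np.c_[q[:,0],-q[:,1],-np.ones(len(q))]@T[:3,:3].T
    return T[:3,3],d
def onz(c,T,uv,z):
    o,d=ray(c,T,uv); z=np.asarray(z,float)
    return o+d*((z-o[2])/d[:,2])[:,None]
def proj(c,T,P):
    P=np.atleast_2d(P); q=(P-T[:3,3])@T[:3,:3]
    q=q*[1,-1,-1]
    return cv2.projectPoints(q,np.zeros(3),np.zeros(3),K(c),c["D"])[0].reshape(-1,2)
E
python3 - <<'E'
from h import *
im=cv2.imread("pics/top0.png")
c,T=campose("top")
cv2.imwrite("pics/topcrop.png",cv2.resize(im[140:260,210:350],None,fx=5,fy=5,interpolation=cv2.INTER_CUBIC))
hsv=cv2.cvtColor(im,cv2.COLOR_BGR2HSV)
m=cv2.inRange(hsv,(0,0,185),(179,60,255)); m[:, :200]=0;m[:,330:]=0;m[:140]=0;m[262:]=0
m=cv2.morphologyEx(m,cv2.MORPH_CLOSE,np.ones((5,5)))
cs,_=cv2.findContours(m,cv2.RETR_EXTERNAL,cv2.CHAIN_APPROX_NONE)
k=max(cs,key=cv2.contourArea)
r=cv2.minAreaRect(k);print(cv2.contourArea(k),r);b=cv2.boxPoints(r);print(b)
P=onz(c,T,b,0.051);print(P)
print([np.linalg.norm(P[i]-P[i-1]) for i in range(4)],P.mean(0))
E
```

```text
7750.0 ((267.99658203125, 199.79385375976562), (84.36833953857422, 95.02191162109375), 4.4846062660217285)
[[222.2266 243.8609]
 [229.6565 149.1299]
 [313.7665 155.7268]
 [306.3367 250.4578]]
[[0.4323 0.4486 0.051 ]
 [0.6744 0.4348 0.051 ]
 [0.6592 0.2187 0.051 ]
 [0.4171 0.2355 0.051 ]]
[np.float64(0.21368686260696415), np.float64(0.24252634518287947), np.float64(0.21655853369977246), np.float64(0.24268004105487798)] [0.5457 0.3344 0.051 ]
```

View pics/topcrop.png

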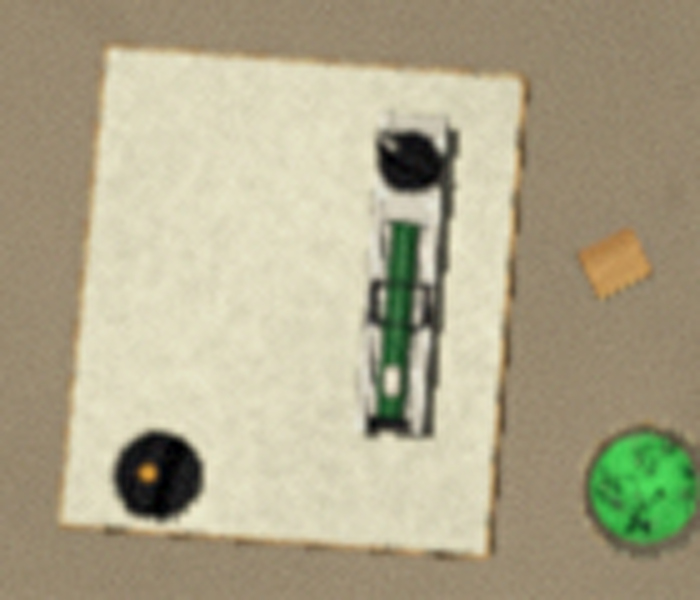

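The crop shows the dial's white line pointing up-left, about 45° anticlockwise. The bubble at crop (392,380) is nearer the robot than the frame at (400,305). Next I go to a view pose in front of the board for the wrist camera.

```bash
python3 - <<'E'
from h import *
R=np.array([[0,0,-1],[1,0,0],[0,-1,0]],float)
ctrl.goto([0.44,0.33,0.24],R)
p,Rr=ctrl.current_tool_pos(),ctrl.current_eef_rot()
im=ctrl.read_camera("wrist");t=ctrl.read_camera("top")
cv2.imwrite("pics/w1.png",im);cv2.imwrite("pics/t1.png",t)
np.savez("v1.npz",p=p,R=Rr)
print(ctrl.current_t(),p,Rr,ctrl.current_q())
E
```

```text
1.7333 [0.4396 0.3307 0.24  ] [[-0.0004 -0.0001 -1.    ]
 [ 1.      0.0002 -0.0004]
 [ 0.0002 -1.      0.0001]] [ 30.7407  21.8264  87.1998   0.0078  70.9693 -59.3231]
```

View pics/w1.png

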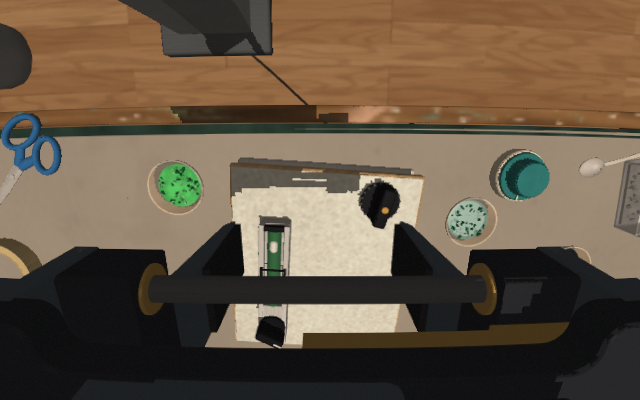

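```bash
python3 - <<'E'
from h import *
im=cv2.imread("pics/w1.png")
a=cv2.resize(im[165:245,340:430],None,fx=5,fy=5,interpolation=cv2.INTER_CUBIC)
b=cv2.resize(im[270:350,225:305],None,fx=5,fy=5,interpolation=cv2.INTER_CUBIC)
a=a[:400];o=np.hstack([a[:,:400],b]);o=cv2.convertScaleAbs(o,alpha=1.6,beta=20)
cv2.imwrite("pics/w1z.png",o)
t=cv2.imread("pics/t1.png")
cv2.imwrite("pics/t1z.png",cv2.resize(t[140:260,210:350],None,fx=5,fy=5,interpolation=cv2.INTER_CUBIC))
E
```

```text
(no output)
```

View pics/w1z.png

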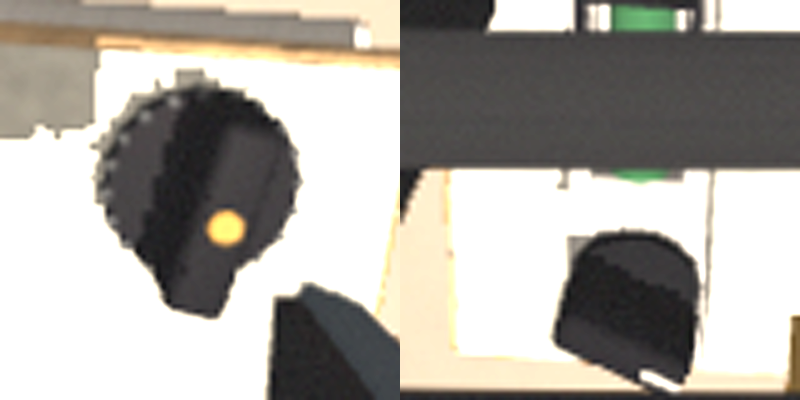

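View pics/t1z.png

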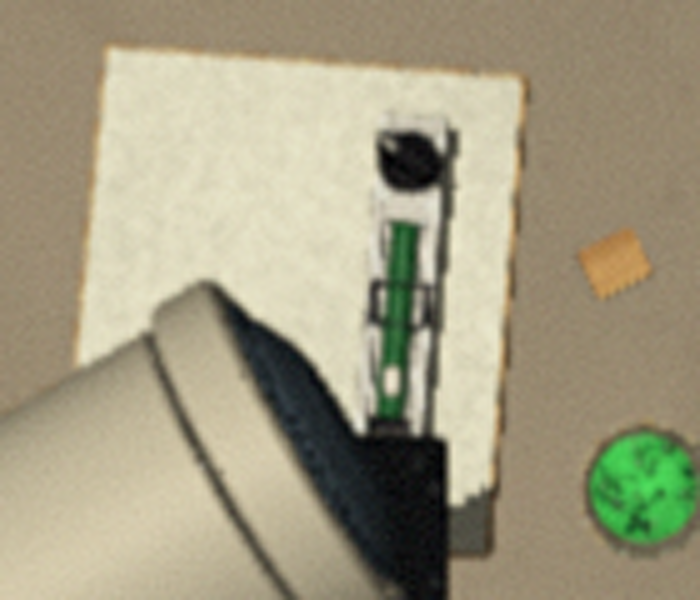

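The wrist view has image up towards the robot.
- **Foot knob:** at about (385,209). Its bar runs down and slightly left, roughly -18° in the world.
- **Dial:** at about (350–358, 335–345) in full-image rows. The white-line end is at lower right, so its bar is about +65° in the world.

Next I compute positions from both views.

```bash
python3 - <<'E'
from h import *
v=np.load("v1.npz");cw,Tw=campose("wrist",v["p"],v["R"]);ct,Tt=campose("top")
# stand frame from top corners, proper heights
b=np.array([[222.2,243.9],[229.7,149.1],[313.8,155.7],[306.3,250.5]])
P=onz(ct,Tt,b,np.array([.057,.046,.046,.057]));print(P)
for i in range(4):print(np.linalg.norm(P[i]-P[i-1]))
d=(P[1]-P[0]+P[2]-P[3])[:2];yaw=np.arctan2(d[1],d[0]);l=(P[1]-P[2]+P[0]-P[3])[:2];yaw2=np.arctan2(-l[0],l[1])
print("yaws",np.degrees([yaw,yaw2]),"center",P.mean(0))
def tri(a,Ta,ca,b,Tb,cb):
    o1,d1=ray(ca,Ta,[a]);o2,d2=ray(cb,Tb,[b]);d1=d1[0]/np.linalg.norm(d1);d2=d2[0]/np.linalg.norm(d2)
    s=np.linalg.lstsq(np.c_[d1,-d2],o2-o1,rcond=None)[0]
    A,B=o1+s[0]*d1,o2+s[1]*d2;return (A+B)/2,np.linalg.norm(A-B)
wz=lambda x,y:(340+(x+.5)/5-.5,165+(y+.5)/5-.5)
wd=lambda x,y:(225+(x-400+.5)/5-.5,270+(y+.5)/5-.5)
tz=lambda x,y:(210+(x+.5)/5-.5,140+(y+.5)/5-.5)
print("dot",tri(wz(226,228),Tw,cw,tz(148,473),Tt,ct))
print("dialtip",tri(wd(662,381),Tw,cw,tz(388,142),Tt,ct))
Z=.081+.008
q=onz(cw,Tw,[wz(225,120),wz(160,300),wz(275,150),wz(225,315),wz(226,228)],Z);print(q)
for i in(0,2):e=q[i+1]-q[i];print(np.degrees(np.arctan2(e[1],e[0])))
q=onz(cw,Tw,[wd(575,325),wd(692,372),wd(560,342),wd(645,382),wd(640,373),wd(680,390)],.1);print(q)
for i in(0,2,4):e=q[i+1]-q[i];print(np.degrees(np.arctan2(e[1],e[0])))
E
```

```text
[[0.4324 0.4474 0.057 ]
 [0.6753 0.4356 0.046 ]
 [0.66   0.2187 0.046 ]
 [0.4173 0.2354 0.057 ]]
0.21256608160084609
0.2433984972055516
0.21745906669519738
0.24351402378149764
yaws [-3.3553 -4.0545] center [0.5463 0.3343 0.0515]
dot (array([0.4576, 0.4008, 0.0887]), np.float64(0.0022544615770574063))
dialtip (array([0.6215, 0.284 , 0.0975]), np.float64(0.0016242857436887092))
[[0.4343 0.4002 0.089 ]
 [0.4733 0.3889 0.089 ]
 [0.4406 0.4109 0.089 ]
 [0.4766 0.4029 0.089 ]
 [0.4574 0.4018 0.089 ]]
-16.174910555937583
-12.551136497678156
[[0.6039 0.2658 0.1   ]
 [0.6169 0.2922 0.1   ]
 [0.6087 0.262  0.1   ]
 [0.6199 0.2812 0.1   ]
 [0.6173 0.2801 0.1   ]
 [0.6221 0.2892 0.1   ]]
63.72592791478366
59.66390736559665
62.13717153804544
```

```bash
cat >> h.py <<'E'
def Rpsi(deg):
    a=np.radians(deg);x=np.array([np.cos(a),np.sin(a),0]);y=np.array([0,0,-1.]);return np.c_[x,y,np.cross(x,y)]
E
python3 - <<'E'
from h import *
R=Rpsi(152)
ctrl.command_gripper(0.6)
ctrl.goto([0.6126,0.2755,0.165],R)
p,Rr=ctrl.current_tool_pos(),ctrl.current_eef_rot()
im=ctrl.read_camera("wrist")
cv2.imwrite("pics/w2.png",im)
np.savez("v2.npz",p=p,R=Rr)
print(ctrl.current_t(),p,ctrl.current_q(),ctrl.current_contact_force())
c,T=campose("wrist",p,Rr);print(proj(c,T,[[.6126,.2755,.0975]]))
E
```

```text
3.7167 [0.6123 0.2758 0.1652] [  19.1626   35.6559   74.3448    0.0066   69.9826 -132.8025] [-0.0317  0.6178  0.1238]
[[316.0174 220.3478]]
```

View pics/w2.png

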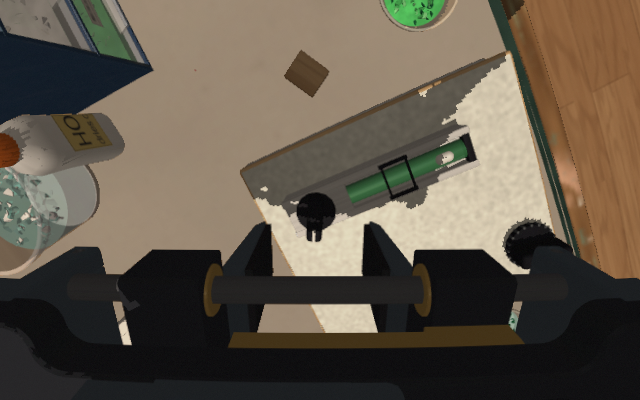

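```bash
python3 - <<'E'
from h import *
im=cv2.imread("pics/w2.png")
cv2.imwrite("pics/w2z.png",cv2.convertScaleAbs(cv2.resize(im[180:260,270:360],None,fx=6,fy=6,interpolation=cv2.INTER_CUBIC),alpha=2,beta=30))
E
```

```text
(no output)
```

View pics/w2z.png

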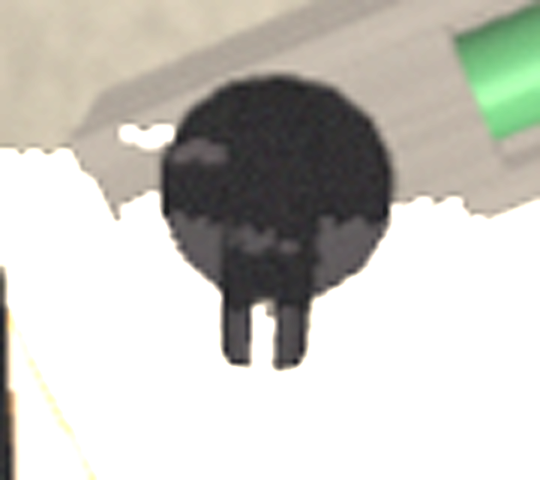

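The dial bar is upright in the image and centred at about column 314, against 316 predicted, so the grasp is about 1.3 mm off. I'll shift by that, descend and grip.

```bash
python3 - <<'E'
from h import *
R=Rpsi(152)
hit=ctrl.move_l([0.6137,0.2749,0.0985],vel=0.06,ori=R,contact_N=6)
print(hit,ctrl.current_tool_pos(),ctrl.current_contact_force())
ctrl.command_gripper(0.0)
print(ctrl.current_t(),ctrl.current_grip_width()*91,ctrl.current_contact_force(),ctrl.current_wrist_torque())
cv2.imwrite("pics/w3.png",ctrl.read_camera("wrist"))
E
```

```text
False [0.614  0.275  0.0989] [ 0.6187 -0.7506 -1.1387]
5.7 12.108051624600186 [ 1.4129 -0.3077  1.1171] [ 0.2814  0.3257 -0.0395]
```

View pics/w3.png

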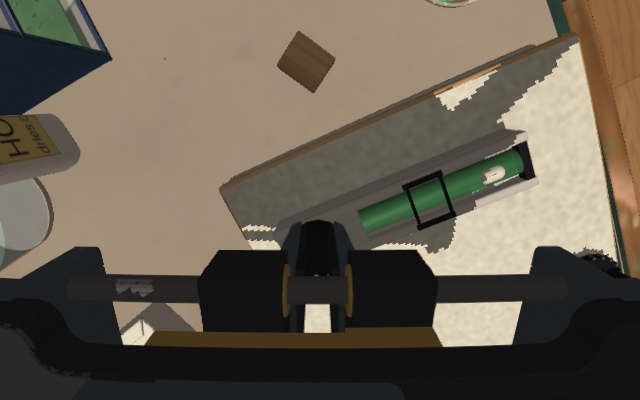

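The dial bar is gripped at 12.1 mm, matching its 12 mm thickness, and it sits between the fingers at (318,245). Now I turn it clockwise.

```bash
python3 - <<'E'
from h import *
q=np.array(ctrl.current_q());q0=q[5]
print(q0)
def turn(d):
    q[5]=q0+d;ctrl.movej(list(q))
    print(d,ctrl.current_t(),np.array(ctrl.current_q())[5]-q0,ctrl.current_wrist_torque(),ctrl.current_contact_force(),flush=True)
    return ctrl.current_wrist_torque()[2]
b=ctrl.current_wrist_torque()[2]
turn(25);turn(50)
d=50
while d<78:
    d+=4
    m=turn(d)
    if abs(m)>0.45:break
cv2.imwrite("pics/w4.png",ctrl.read_camera("wrist"));cv2.imwrite("pics/t4.png",ctrl.read_camera("top"))
print(ctrl.current_t(),ctrl.current_grip_width()*91,ctrl.current_tool_pos())
E
```

```text
-132.9544542579423
25 6.2583 24.7947300073087 [-0.0355  0.1208 -0.0839] [ 2.2308 -0.5284  0.4154]
50 6.7667 49.69197776791219 [-0.4841 -0.3173 -0.1006] [ 3.7154 -2.4547  0.5915]
54 7.0167 53.74693716566773 [-0.5927 -0.3265 -0.036 ] [ 3.5455 -4.1934  1.0882]
58 7.2667 57.747151632849125 [-0.6754 -0.316  -0.0316] [ 3.7302 -4.7216  0.3282]
62 7.5167 61.746786680885066 [-0.798  -0.3553 -0.0077] [ 3.8588 -5.2742  0.6541]
66 7.7667 65.74316868049128 [-0.9517 -0.4072  0.0106] [ 3.9715 -5.4151  0.8645]
70 8.0167 69.70670428318058 [-0.9173 -0.4036  1.0301] [ 2.6018 -4.9794  0.6799]
8.1167 12.200344615542662 [0.614  0.2745 0.0985]
```

View pics/w4.png

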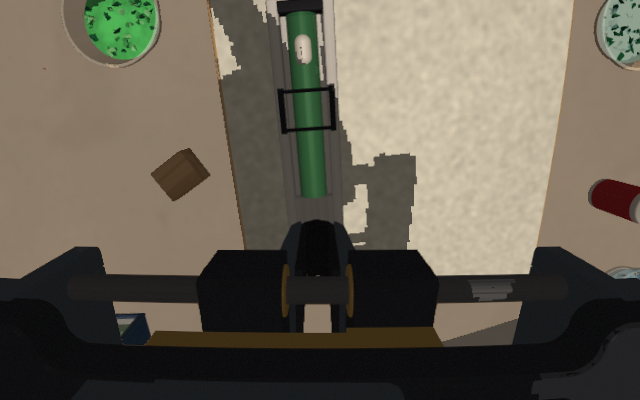

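The torque jumped to 1.03 Nm at 66–70° of turning, so the dial is on its zero stop. The frame at (307,108) now sits mid-vial. I release and hover over the foot knob.

```bash
python3 - <<'E'
from h import *
ctrl.command_gripper(0.5)
p=np.array(ctrl.current_tool_pos());ctrl.move_l([p[0],p[1],0.16],vel=0.15)
ctrl.goto([0.4572,0.4008,0.155],Rpsi(75.5))
p,Rr=ctrl.current_tool_pos(),ctrl.current_eef_rot()
im=ctrl.read_camera("wrist");t=ctrl.read_camera("top")
np.savez("v5.npz",p=p,R=Rr)
cv2.imwrite("pics/w5.png",im);cv2.imwrite("pics/t5.png",t)
c,T=campose("wrist",p,Rr);print(proj(c,T,[[.4572,.4008,.0885]]))
print(ctrl.current_t(),p,ctrl.current_q(),ctrl.current_contact_force(),ctrl.current_wrist_torque())
z=cv2.resize(im[170:270,260:370],None,fx=4,fy=4,interpolation=cv2.INTER_CUBIC)
z2=cv2.resize(t[140:260,250:330],None,fx=4,fy=4,interpolation=cv2.INTER_CUBIC)[:400]
cv2.imwrite("pics/z5.png",np.hstack([cv2.convertScaleAbs(z,alpha=2,beta=30),z2]))
E
```

```text
[[316.3925 221.8326]]
10.2583 [0.4575 0.4005 0.1545] [ 35.5046  31.6574  84.66    -0.0153  63.6891 -39.9312] [0.8108 1.2502 0.0737] [ 0.0058  0.0357 -0.0021]
```

View pics/z5.png

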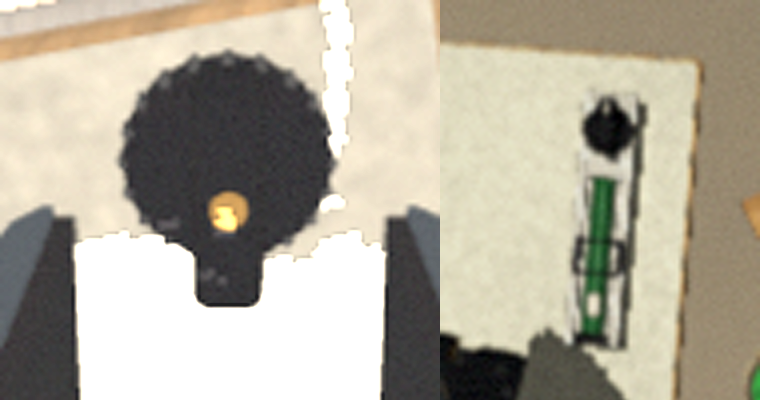

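View pics/w5.png

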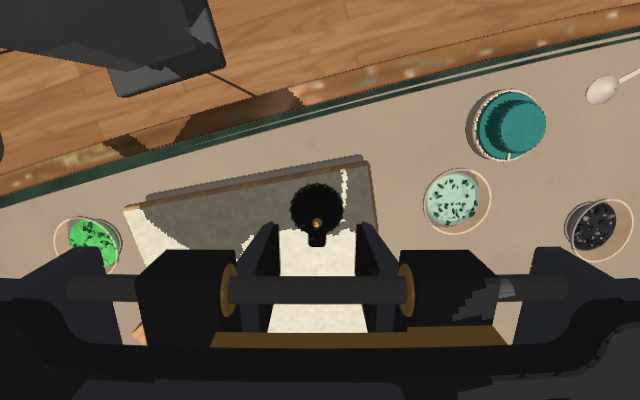

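The dial's line now points straight along +x. The foot knob's dot is at (317,223) against (316.4,221.8) predicted, so it is under 1 mm off, and the bar is aligned. I descend, grip and press in steps.

```bash
python3 - <<'E'
from h import *
R=Rpsi(75.5)
hit=ctrl.move_l([0.4572,0.4008,0.088],vel=0.08,ori=R,contact_N=8)
print(hit,ctrl.current_tool_pos(),ctrl.current_contact_force())
ctrl.command_gripper(0.0)
p=np.array(ctrl.current_tool_pos())
print(ctrl.current_t(),ctrl.current_grip_width()*91,p,ctrl.current_contact_force())
z=.088
for i in range(7):
    z-=.003
    x=.4572-.0026*(i+1)/5
    h=ctrl.move_l([x,.4008+.0002*(i+1)/5,z],vel=0.03)
    f=ctrl.current_contact_force();print(z,ctrl.current_t(),ctrl.current_tool_pos(),f,flush=True)
    if f[2]>20:break
cv2.imwrite("pics/t6.png",ctrl.read_camera("top"));cv2.imwrite("pics/w6.png",ctrl.read_camera("wrist"))
E
```

```text
False [0.4575 0.401  0.0885] [-0.6279 -0.7781 -0.1168]
11.825 13.749572776780031 [0.4571 0.4003 0.0881] [ 0.3391 -5.5033  3.8142]
0.08499999999999999 12.075 [0.4566 0.4003 0.0851] [-0.7236 -5.1455  6.6914]
0.08199999999999999 12.325 [0.4561 0.4003 0.0822] [-1.6965 -5.3374  9.3993]
0.07899999999999999 12.575 [0.4556 0.4004 0.0793] [-1.8137 -6.8943  9.7736]
0.07599999999999998 12.825 [0.4552 0.4005 0.0764] [-1.8876 -7.2229 11.1509]
0.07299999999999998 13.075 [0.4548 0.4005 0.0737] [-2.1407 -8.8058 14.7446]
0.06999999999999998 13.325 [0.4546 0.4006 0.0716] [ -3.252  -12.3258  29.2425]
```

View top.

```bash
python3 - <<'E'
from h import *
t=cv2.imread("pics/t6.png");w=cv2.imread("pics/w6.png")
z2=cv2.resize(t[150:250,210:330],None,fx=6,fy=6,interpolation=cv2.INTER_CUBIC)
cv2.imwrite("pics/t6z.png",z2)
E
```

```text
(no output)
```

View pics/t6z.png

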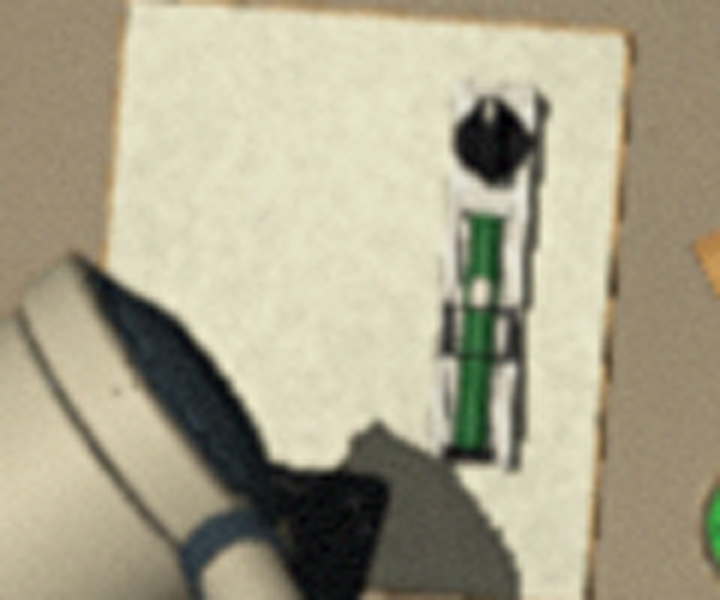

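View pics/w6.png

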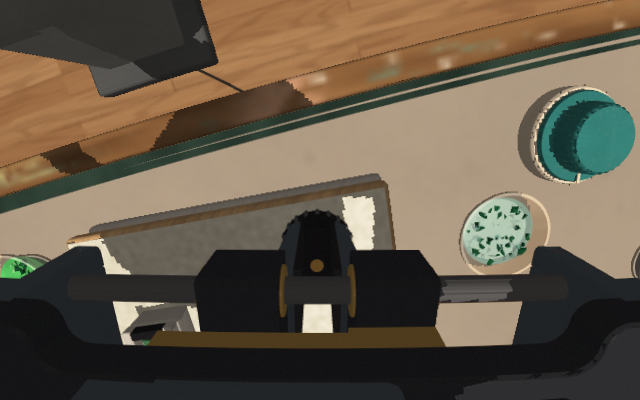

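The bubble is now at zoom (481,290), beyond the far line; the lines are at about rows 311 and 355. That is roughly 17 mm to +x, so the near edge is too low and the foot is on its pad at 29 N. I turn clockwise in steps and let the TCP rise with the screw.

```bash
cat >> h.py <<'E'
import json
def strip(t,p0=(484/6+210-.4,215/6+150-.4),p1=(470/6+210-.4,450/6+150-.4),half=8,s=8):
    p0=np.array(p0);p1=np.array(p1);u=(p1-p0);L=np.linalg.norm(u);u/=L;n=np.array([-u[1],u[0]])
    a=p0-4*u-half*n
    M=np.array([[u[0]/s,n[0]/s,a[0]],[u[1]/s,n[1]/s,a[1]]])
    return cv2.warpAffine(t,M,(int((L+8)*s),2*half*s),flags=cv2.INTER_CUBIC|cv2.WARP_INVERSE_MAP)
def bubble(t,name=None):
    S=strip(t);H=S.shape[0]
    if name: cv2.imwrite(name,cv2.resize(S,None,fx=2,fy=2))
    g=S.astype(float)
    c=g[H//2-12:H//2+12,:,2].mean(0)   # red: bubble bright, green vial dark
    side=np.r_[g[H//2-44:H//2-28],g[H//2+28:H//2+44]].min(2).mean(0)
    return c,side
def step(pos,psi):
    ctrl.goto(list(pos),Rpsi(psi));f=ctrl.current_contact_force()
    print("%.2f psi %.1f z %.4f"%(ctrl.current_t(),psi,pos[2]),np.array(ctrl.current_tool_pos()),f,ctrl.current_wrist_torque(),flush=True);return f
E
python3 - <<'E'
from h import *
pos=np.array([.4541,.4002,.0705]);psi=75.5
for i in range(4):
    psi-=14.3;pos[2]+=.00095
    f=step(pos,psi)
    if f[2]>30:pos[2]+=.0006
    if f[2]<18:pos[2]-=.0006
    if max(abs(f))>60:break
json.dump([list(pos),psi],open("st.json","w"))
t=ctrl.read_camera("top");cv2.imwrite("pics/t7.png",t);print(ctrl.current_grip_width()*91)
S=[]
for n in("t5","t6","t7"):S.append(cv2.resize(strip(cv2.imread(f"pics/{n}.png")),None,fx=1.8,fy=1.8))
cv2.imwrite("pics/s7.png",np.vstack(S)[:600,:800]);print(S[0].shape)
E
```

```text
13.78 psi 61.2 z 0.0714 [0.4546 0.4004 0.0729] [-2.8203 -5.8249 24.1254] [-0.8501  0.8839 -0.055 ]
14.14 psi 46.9 z 0.0724 [0.4546 0.4002 0.0738] [-3.1766 -6.3382 23.0714] [-1.0029  0.6436 -0.0082]
14.50 psi 32.6 z 0.0734 [0.4546 0.4001 0.0747] [-2.6965 -8.1164 23.5229] [-1.1533  0.6036 -0.0109]
14.86 psi 18.3 z 0.0743 [0.4545 0.4001 0.0756] [-2.9553 -8.1796 22.885 ] [-1.1821  0.5877 -0.0437]
14.049218505242266
(230, 679, 3)
```

View pics/s7.png

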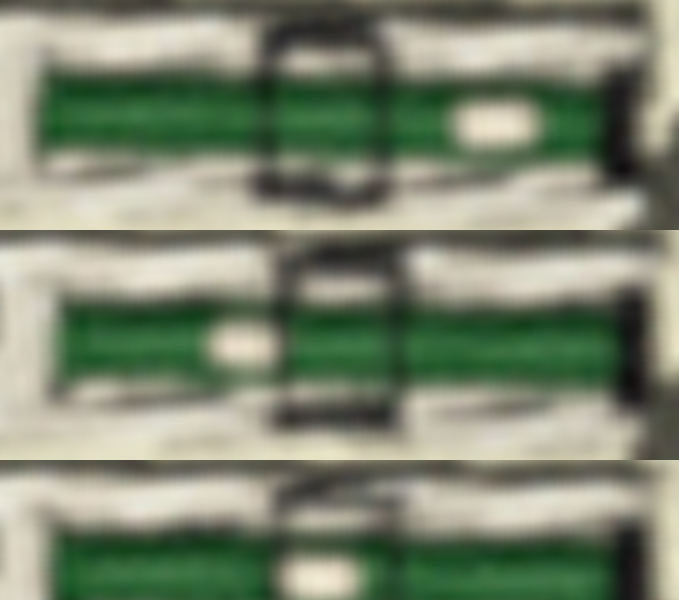

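The strips show the bubble in the last frame (t7) at 320 with the lines at 280 and 398. It is about 3 mm short of centre, still to +x, so about 0.25 rad more is needed.

```bash
cat >> h.py <<'E'
def meas(t):
    c,s=bubble(t);n=len(c);k=np.arange(n)
    w=np.clip(c-120,0,None);w[:30]=0;w[330:]=0
    bub=(w*k).sum()/w.sum()
    d=cv2.GaussianBlur(s.reshape(1,-1),(9,1),0)[0]
    A=np.argmin(d[130:182])+130;B=np.argmin(d[196:250])+196
    def ref(i):
        j=np.arange(i-8,i+9);v=np.clip(d[j].max()-d[j],0,None)**2;return (v*j).sum()/v.sum()
    A,B=ref(A),ref(B)
    return bub,A,B,((A+B)/2-bub)*20/(B-A)
E
python3 - <<'E'
from h import *
for n in("t5","t6","t7"):print(n,meas(cv2.imread(f"pics/{n}.png")))
pos,psi=json.load(open("st.json"));pos=np.array(pos)
psi-=14;pos[2]+=.0009
f=step(pos,psi);ctrl.sleep(.2)
json.dump([list(pos),psi],open("st.json","w"))
t=ctrl.read_camera("top");w=ctrl.read_camera("wrist");sc=ctrl.read_camera("scene")
cv2.imwrite("pics/t8.png",t);cv2.imwrite("pics/w8.png",w);cv2.imwrite("pics/sc8.png",sc);print(meas(t))
cv2.imwrite("pics/s8.png",np.vstack([cv2.resize(strip(t),None,fx=1.8,fy=1.8),cv2.resize(sc[170:230,225:338],None,fx=6,fy=6,interpolation=cv2.INTER_CUBIC)[:360,:679]]))
E
```

```text
t5 (np.float64(275.01980681571524), np.float64(151.529189696331), np.float64(208.110857623907), np.float64(-33.65039831538761))
t6 (np.float64(134.54390912340625), np.float64(161.16738444692098), np.float64(214.05208115809756), np.float64(20.06849882071391))
t7 (np.float64(177.659676993145), np.float64(159.0700010528529), np.float64(212.21041007807057), np.float64(3.003563095846536))
15.26 psi 4.3 z 0.0752 [0.4544 0.4    0.0765] [-2.7215 -7.6058 22.7506] [-1.2519  0.674  -0.0334]
(np.float64(183.97991524675555), np.float64(157.10187339879747), np.float64(213.62905369900923), np.float64(0.4902237453873466))Traceback (most recent call last):
  File "<stdin>", line 9, in <module>
    return _nx.concatenate(arrs, 0, dtype=dtype, casting=casting)
           ~~~~~~~~~~~~~~~^^^^^^^^^^^^^^^^^^^^^^^^^^^^^^^^^^^^^^^
ValueError: all the input array dimensions except for the concatenation axis must match exactly, but along dimension 1, the array at index 0 has size 679 and the array at index 1 has size 678
```

View pics/w8.png

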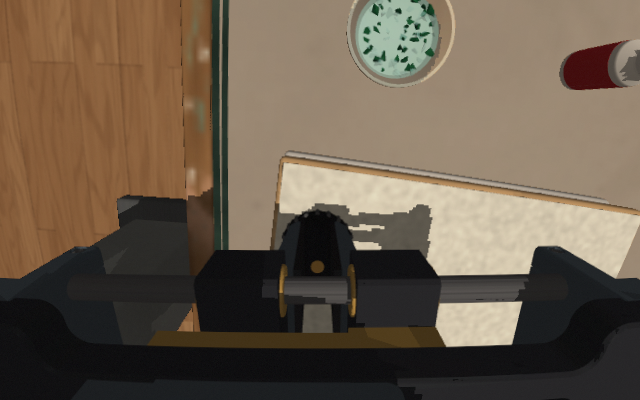

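```bash
python3 - <<'E'
from h import *
t=cv2.imread("pics/t8.png");sc=cv2.imread("pics/sc8.png")
a=cv2.resize(strip(t),None,fx=1.8,fy=1.8);b=cv2.resize(sc[175:220,260:325],(a.shape[1],470),interpolation=cv2.INTER_CUBIC)
cv2.imwrite("pics/s8.png",np.vstack([a,b])[:600])
E
```

```text
(no output)
```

View pics/s8.png

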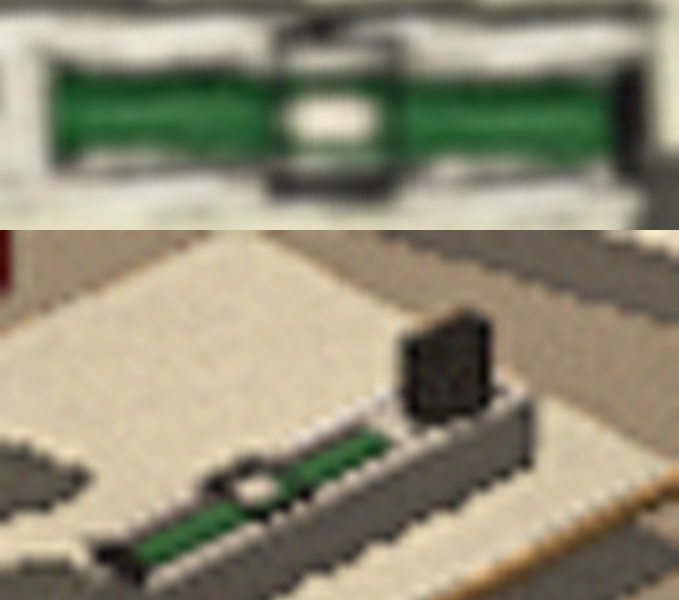

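The top strip shows the bubble at 333 with the lines at 281 and 398, about 1 mm to +x. The scene view also shows it inside the frame. One small nudge, then a check that it stays still.

```bash
python3 - <<'E'
from h import *
pos,psi=json.load(open("st.json"));pos=np.array(pos)
psi-=4;pos[2]+=.00026
f=step(pos,psi)
T=[]
for i in range(4):
    ctrl.sleep(.4);t=ctrl.read_camera("top");T.append(t);print(meas(t)[3],np.array(ctrl.current_contact_force()))
t=np.mean(T,0).astype(np.uint8);print("mean",meas(t))
print(ctrl.current_t(),ctrl.current_grip_width()*91,ctrl.current_tool_pos(),np.abs(ctrl.current_dq()).max())
a=cv2.resize(strip(t),None,fx=1.8,fy=1.8);b=cv2.resize(t[150:205,270:335],(a.shape[1],370),interpolation=cv2.INTER_CUBIC)
cv2.imwrite("pics/s9.png",np.vstack([a,b]))
cv2.imwrite("pics/t9.png",t)
E
```

```text
15.86 psi 0.3 z 0.0755 [0.4544 0.4    0.0768] [-2.092  -8.2313 22.683 ] [-1.1829  0.7051 -0.0698]
-0.33484122103905334 [-2.8406 -8.2836 22.796 ]
-0.34642489331406734 [-3.7719 -8.5144 22.1455]
-0.2988769378408379 [-3.1391 -8.4109 21.9405]
-0.35172635967064464 [-3.6633 -8.2664 23.245 ]
mean (np.float64(186.60644245404518), np.float64(157.1595988575369), np.float64(214.1273060812217), np.float64(-0.33808276007482035))
17.6583 13.815402363561233 [0.4544 0.4    0.0768] 0.10771085600776831
```

View pics/s9.png

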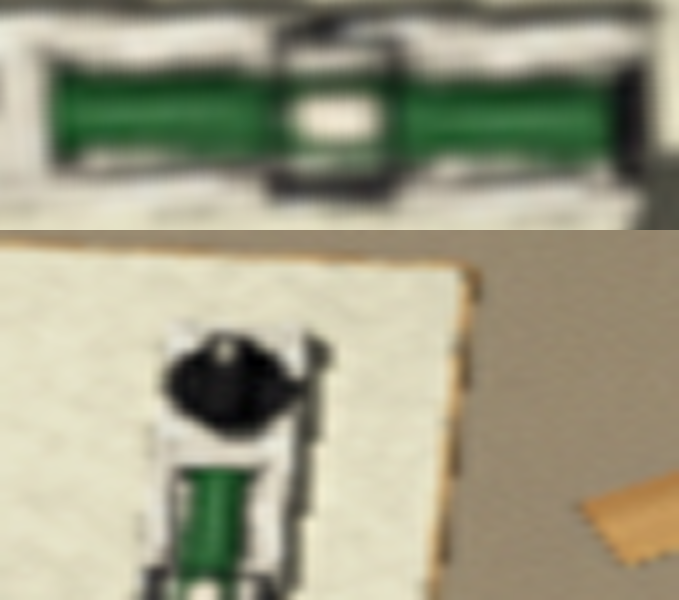

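View pics/t9.png

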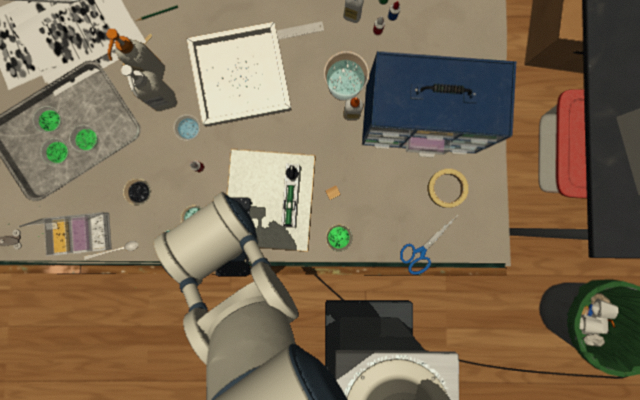

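The bubble sits in the middle of the frame: bubble at about 338, lines at about 281 and 398 in the strip, within 0.4 mm by measurement. It is stable over 1.7 s. The dial line points along +x, and the bystanders visible in the top view stand where they were. The arm hides part of the mint cup there, but the last wrist view showed it untouched. Handing in.

```bash
python3 - <<'E'
from bench import ctrl
ctrl.sign_off();print("ok")
E
```

```text
the job is handed in; nothing more can be done
ok
```

The dial is back at its zero stop and the bubble is centred. I signed off at about 17.7 s of the 51 s allowed, with the gripper still holding the foot knob pressed down.

- **Dial:** I turned it about 68° clockwise until the wrist torque jumped to 1.03 Nm at the stop. The pictures then showed its white line along the board's +x and the frame in the middle of the vial.
- **Foot knob:** I pressed the knob down until the foot stood on its pad, with a peak of 29 N. I then turned it about 1.31 rad clockwise, letting the tool rise with the screw.
- **Bubble:** It measured about 0.3–0.4 mm from the middle of the lines in four top-camera readings over 1.7 s. By eye it is well inside 1 mm.
- **Forces:** The downward push held steady at about 22–23 N. Allowing roughly 10 N for the springs, I estimate 12 N on the pad; I did not measure the pad force itself. There was also a steady sideways force of about 8 N.
- **Bystanders:** Those visible in the last top view look unmoved. The arm partly hid the mint cup there, but an earlier wrist view showed it undisturbed.

No check failed. The bubble code reads too high when the bubble lies outside the lines: it gave 20 mm where I read about 17 mm by eye. I used it only near the centre.

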